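Line up control devices by height on a mounting rail

TASK

Lay out the four loose control devices for fitting: stand them on the marks of the steel mounting rail in order of height, the lowest (green push button) on the mark next to the red end stop, then the red stop button, the contactor, and the tallest (blue-capped transformer module) on the mark farthest from it. Each shall stand upright, centred on its own mark and square to the rail.

Things in the scene. Friction and masses are not known exactly. Their poses are not given: they have to be found in the camera images.
- push_button: loose device: green push button with a pale bezel on a black contact block, 52 mm high, the lowest of the four. origin at the centre of the underside, z up. Block 40 x 30 mm (x by y, centred 1 mm to +y of the origin), up to z = 28 mm; neck 22 mm thick; round bezel 30 mm across at z = 44 to 49 mm. Easily gripped across its 30 mm in y.
- stop_button: loose device: red mushroom-headed stop button on a black contact block, 68 mm high, the second lowest. origin at the centre of the underside, z up. Block 40 x 30 mm (x by y) up to z = 28 mm; neck 22 mm thick; round head 38 mm across at z = 46 to 68 mm, which overhangs the block's y sides and can be gripped.
- contactor: loose device: white and dark grey three-pole contactor, 82 mm high, the second tallest. origin at the centre of the underside, z up. Base 74 x 44 mm (x by y) up to z = 62 mm, above it a narrower head 36 x 40 mm up to z = 80 mm. Gripped across its 44 mm in y. (A contactor far off beside or behind the robot is not meant.)
- transformer: loose device: cream moulded transformer module with a blue cap, 96 mm high, the tallest. z up; origin on the underside, 4.5 mm to -x of the middle of the housing; the housing reaches from x = -17 to +26 mm and y = -29 to +29 mm, straight up to z = 93 mm. Gripped across its 43 mm in x or its 58 mm in y.
- mark_0: painted mark on top of the rail: yellow rectangle with a thin black border and a small black cross at its centre, 84 x 60 mm (x by y), flat and not raised; origin at its centre on the rail's top (18 mm over the bench), z up, x across the rail, y along the rail. The four marks stand 85 mm apart in a row, mark_0 to mark_3 from the rail's left (+y) end to its right end as seen from the robot; they look alike and are known by their place in the row. This is mark_0, the leftmost.
- mark_1: painted mark on top of the rail: yellow rectangle with a thin black border and a small black cross at its centre, 84 x 60 mm (x by y), flat and not raised; origin at its centre on the rail's top (18 mm over the bench), z up, x across the rail, y along the rail. The four marks stand 85 mm apart in a row, mark_0 to mark_3 from the rail's left (+y) end to its right end as seen from the robot; they look alike and are known by their place in the row. This is mark_1.
- mark_2: painted mark on top of the rail: yellow rectangle with a thin black border and a small black cross at its centre, 84 x 60 mm (x by y), flat and not raised; origin at its centre on the rail's top (18 mm over the bench), z up, x across the rail, y along the rail. The four marks stand 85 mm apart in a row, mark_0 to mark_3 from the rail's left (+y) end to its right end as seen from the robot; they look alike and are known by their place in the row. This is mark_2.
- mark_3: painted mark on top of the rail: yellow rectangle with a thin black border and a small black cross at its centre, 84 x 60 mm (x by y), flat and not raised; origin at its centre on the rail's top (18 mm over the bench), z up, x across the rail, y along the rail. The four marks stand 85 mm apart in a row, mark_0 to mark_3 from the rail's left (+y) end to its right end as seen from the robot; they look alike and are known by their place in the row. This is mark_3, the rightmost.
- red_stop: red end stop, a bar 96 x 13 mm and 12 mm high, fixed across one end of the rail (either end; an equal grey bar closes the other), its centre 65 mm beyond the centre of the last mark. Origin at the centre of its underside, on the rail's top.
- rail: grey folded steel channel fixed on the bench, flanges down, 100 mm wide (x), 400 mm long (y), 18 mm high, flat on top; origin at the centre of its underside, at bench height.
There are look-alikes about, which are no part of the job. Leave any turquoise look-alike of the stop_button alone. Leave any orange look-alike of the transformer alone.

How it is judged:
By the outcome, as a careful person would: the job done as asked, in the order asked, and still so for the second after the job is handed in, with the robot touching nothing.
It also fails if it takes over 120 s, if anything falls off the work surface, if the arm or the gripper's body presses on something with over 40 N, if the wrist force passes 120 N, or if a joint passes its speed limit or range.

ROBOT

A 6-joint arm with a two-finger parallel gripper is mounted at the origin on the work surface; the furniture and walls round the work are solid. World frame = base frame: x ahead of the robot, y to its left, z up, the work surface at z = 0. Lengths are in mm, angles in degrees, forces in N, time in s.
With the tool pointing down it reaches from about 300 to 850 mm from the base axis. Payload 4.2 kg.
Tool frame: the origin (TCP) lies midway between the tips of the shut fingers; the grasp point (between the pads) lies 19 mm behind it (env.grasp_offset is the distance from the TCP to the grasp point, in mm); z points along the fingers, y is the line along which they close (so a half turn about z gives the same grasp; the last joint's range is limited). The gripper opens to 91 mm and grips with 3 to 60 N. Pads are 32 mm wide; open, the fingers measure 118 mm over their backs; the gripper's body (76 mm by 178 mm) begins 60 mm behind the grasp point.
Start: joints at [-1.146, 18.312, 89.639, -0, 72.044, -1.146], TCP at [575.016, 0, 213.976] pointing down, gripper open.
Joint ranges: [-177.97, 177.97], [-48.28, 115.42], [12.27, 149.76], [-77.06, 257.06], [2.81, 150.46], [-146.56, 146.56]. Speed limits (degrees/s): [147.25, 147.25, 180, 180, 180, 180].

INTERFACE

Orientations are given as [roll, pitch, yaw] about the fixed x, y, z axes, in that order (R = Rz(yaw) Ry(pitch) Rx(roll)).
In Python, from workcell import env, optics gives the robot as it stands. The module is installed in compiled form; this text tells all that it offers.
- The arm moves only by the tool send_rows, never from a script. Its argument "targets" is a list that holds one entry, the list of rows, each a list of 7 numbers: the turn, a rotation vector about the world's x, y, z scaled (see below), then the shift along the world's x, y, z scaled (see below), then the closure, from -1 (fully open) to 1 (shut). In form: [[[rx, ry, rz, x, y, z, gripper], ...]]. A call has 1 to 12 rows; each row shifts and turns the commanded pose from where the row before left it; what a row does not reach is not made up. The controller multiplies each number of a shift by 0.2 m and each number of a turn by pi/2 rad. A row lasts 1/10 s, in which the tool goes at most 50 mm and 8.59 degrees, less where a joint would pass 70% of its speed; a pose out of reach is approached as far as the arm can. A call with a number of a shift or a turn outside -1 to 1 is refused whole. A call with a gripper value outside its range is refused whole. The fingers move at their own pace and stop on an object; "grip_force" is the grip in N (left out, the last holds). Time passes only in rows, so rows that do not move let the fingers close. It gives the time, the measured TCP pose, the force, the opening and the grip force at its end, in the units of the state.
- env.state(): the state, without advancing time (a new reading comes with each control period).
- optics.grab_frame(name): name is "scene" or "side" or "wrist"; returns (picture, depth): 400x640x3 uint8, red, green, blue; 400x640 float32, mm along the optical axis (not along the pixel's ray), 0 where there is no reading.
- optics.camera_info(name): a dict with "camera_matrix" (3x3 intrinsics, pixels), "R" (3x3) and "t" (3): a world point X has camera coordinates R X + t; the wrist camera has in their place "mount" (4x4, takes a point from camera to tool coordinates, whose origin is the TCP and whose axes are the flange's). Camera axes: x right, y down, z forward; pixel columns grow to the right and rows downward; lengths in mm; the calibration is good to about 2 mm. The wrist camera is an equidistant fisheye: a pixel r from the principal point sees the ray r / f radians off the axis. A picture is of the moment at which its call begins: read the wrist's pose just before it. camera_info takes no time and is no camera call.
- env.job_done(): hands the job in; it is judged then, once.
Trained networks look in the newest picture that a camera, given by its name, has taken for a name from the list of things; names that differ only in an ending like _2 or _b are one class to them, and where a whole thing is asked for, a point or a joint stands for the part that bears it (a point fixed in the world has none). Each returns a list of dicts, best first, with "conf" (0 to 1); they miss things now and then, are a little off and sometimes report something else, mostly with a low value. They report only what shows in the picture. A call takes as long as a camera call. They do not tell look-alikes from the thing itself.
- optics.silhouettes(camera, name): "mask" (400x640 bool, what is visible of it) and "at" ([column, row] in pixels, amid what is visible of it).
- optics.place_of(camera, name): "at" ([column, row] in pixels: a listed point, or the origin of a listed thing).
The state is a dict: "time_s": time; "qpos": joint angles; "qvel": joint speeds; "effort": joint torques, N m; "ee_pos": TCP position; "ee_rot": TCP orientation; "force": force on the tool from outside, world axes, zero at the start; "torque": the same for the moment, N m; "gripper_width": finger opening in mm; "gripper_force": force on a finger pad.
Only numpy, scipy, OpenCV 4.12 (cv2) and the standard library are available. Lean on these libraries where they do the work, as an engineer would, in place of code of your own. Each camera call takes 0.05 s, during which the arm holds its last target. There are 200 camera calls.

## Working session

There is one attempt and no reset: what is moved stays moved. The work goes in short steps, Python scripts to look and compute and a tool call to move; the robot and the scene stay as the last step left them, time stands still between calls to the robot, and variables do not carry over. Pictures are saved under pics/ and viewed, at most 14 in all, crops included, and the job is handed in when it is done.

Besides the shell and the picture viewer there is one more tool, called after "Call:" by a JSON object that holds its "method" and its "body". send_rows: Moves the arm, as the interface text tells. Its arguments: {"type":"object","properties":{"targets":{"type":"array"},"grip_force":{"type":"number"}},"required":["targets"]}

```bash
mkdir -p pics
cat > h.py <<'E'
import numpy as np, cv2
from workcell import env, optics
def grab(n):
    im,d=optics.grab_frame(n); return im,d
def w(n,u,v,z):  # pixel depth->world for fixed cams
    c=optics.camera_info(n);K=np.array(c["camera_matrix"]);R=np.array(c["R"]);t=np.array(c["t"])
    u=np.atleast_1d(u);v=np.atleast_1d(v)
    p=np.linalg.inv(K)@np.vstack([u,v,np.ones(len(u))])*z
    return (R.T@(p-t[:,None])).T
def cloud(n,d):
    v,u=np.mgrid[0:400,0:640];return w(n,u.ravel(),v.ravel(),d.ravel()).reshape(400,640,3)
E
python3 - <<'E'
from h import *
a=[]
for n in("scene","side"):
    im,d=grab(n); cv2.imwrite(f"pics/{n}0.png",im[...,::-1]); C=cloud(n,d); np.savez(f"{n}0.npz",im=im,d=d,C=C)
    for k in("push_button","stop_button","contactor","transformer","mark_0","red_stop","rail"):
        for r in optics.silhouettes(n,k)[:4]:
            m=r["mask"]&(d>0);P=C[m]
            print(n,k,round(r["conf"],2),np.round(r["at"]),m.sum(),np.round(np.percentile(P,[2,50,98],axis=0)).tolist() if len(P) else "")
print(env.state()["time_s"],env.state()["ee_rot"])
E
```

```text
scene stop_button 0.75 [307. 162.] 305 [[431.0, -201.0, -0.0], [445.0, -164.0, 30.0], [474.0, -154.0, 69.0]]
scene stop_button 0.55 [250. 202.] 514 [[412.0, 21.0, 15.0], [451.0, 51.0, 19.0], [492.0, 79.0, 22.0]]
scene transformer 0.86 [419. 181.] 735 [[129.0, -324.0, 1.0], [154.0, -282.0, 69.0], [193.0, -264.0, 98.0]]
scene mark_0 0.93 [228. 224.] 560 [[412.0, 107.0, 15.0], [451.0, 136.0, 19.0], [492.0, 164.0, 22.0]]
scene mark_0 0.87 [203. 243.] 638 [[413.0, 191.0, 15.0], [452.0, 220.0, 19.0], [494.0, 248.0, 22.0]]
scene mark_0 0.81 [174. 264.] 700 [[415.0, 278.0, 15.0], [454.0, 307.0, 18.0], [495.0, 334.0, 21.0]]
scene mark_0 0.74 [253. 205.] 505 [[412.0, 21.0, 15.0], [450.0, 51.0, 19.0], [491.0, 79.0, 22.0]]
scene red_stop 0.55 [150. 278.] 152 [[408.0, 364.0, 26.0], [458.0, 371.0, 30.0], [496.0, 375.0, 33.0]]
scene rail 0.74 [211. 240.] 5153 [[402.0, -3.0, 1.0], [445.0, 201.0, 18.0], [502.0, 358.0, 21.0]]
side stop_button 0.66 [382. 222.] 193 [[435.0, -195.0, 5.0], [451.0, -185.0, 31.0], [470.0, -167.0, 69.0]]
side stop_button 0.55 [330. 249.] 238 [[223.0, -267.0, 7.0], [238.0, -2
[... 409 characters left out ...]
0.0], [352.0, -266.0, 69.0], [377.0, -216.0, 97.0]]
side mark_0 0.77 [356. 190.] 206 [[415.0, 18.0, 16.0], [456.0, 45.0, 20.0], [496.0, 78.0, 23.0]]
side mark_0 0.63 [332. 153.] 118 [[421.0, 276.0, 15.0], [460.0, 302.0, 19.0], [497.0, 331.0, 23.0]]
side mark_0 0.52 [336. 163.] 157 [[419.0, 188.0, 16.0], [458.0, 217.0, 20.0], [497.0, 247.0, 24.0]]
side mark_0 0.49 [347. 178.] 165 [[418.0, 106.0, 16.0], [457.0, 133.0, 20.0], [494.0, 162.0, 24.0]]
side red_stop 0.59 [326. 145.] 55 [[413.0, 354.0, 20.0], [447.0, 363.0, 29.0], [487.0, 380.0, 35.0]]
side rail 0.92 [345. 174.] 1281 [[406.0, 10.0, 5.0], [450.0, 163.0, 19.0], [503.0, 357.0, 24.0]]
0.8 [ 1.79988223e+02 -2.12213913e-03  9.00001826e+01]
```

View pics/scene0.png

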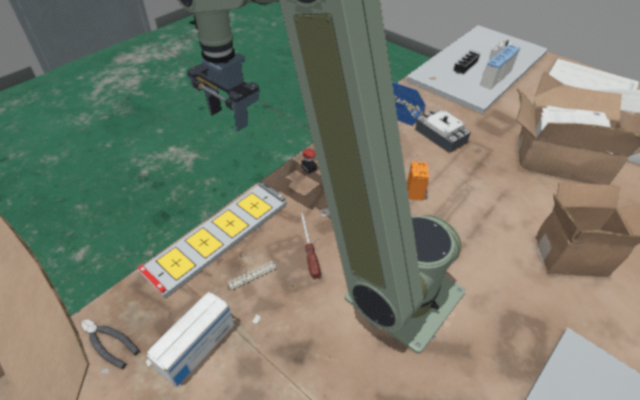

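View pics/side0.png

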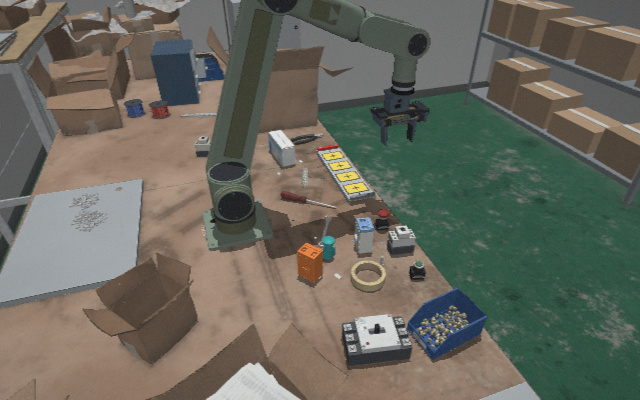

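Call:
{"method": "send_rows", "body": {"targets": [[[0,0,0,-0.09,-0.145,0.09,-1],[0,0,0,-0.09,-0.145,0.09,-1],[0,0,0,-0.09,-0.145,0.09,-1],[0,0,0,-0.09,-0.145,0.09,-1],[0,0,0,-0.09,-0.145,0.09,-1],[0,0,0,-0.09,-0.145,0.09,-1],[0,0,0,-0.09,-0.145,0.09,-1],[0,0,0,-0.09,-0.145,0.09,-1],[0,0,0,0,0,0,-1]]]}}

```text
time_s: 1.7
ee_pos: [430.1, -235.1, 360.7]
ee_rot: [179.8, 0.2, 89.7]
force: [1.5, 0.5, -0.8]
gripper_width: 91.1
gripper_force: 0.0
```

```bash
cat >> h.py <<'E'
from scipy.spatial.transform import Rotation as Ro
def wcloud(d,s):
    c=optics.camera_info("wrist");K=np.array(c["camera_matrix"]);M=np.array(c["mount"])
    v,u=np.mgrid[0:400,0:640].astype(float)
    x=(u-K[0,2])/K[0,0];y=(v-K[1,2])/K[1,1];r=np.hypot(x,y)+1e-9
    k=np.tan(np.minimum(r,1.5))/r
    P=np.stack([x*k*d,y*k*d,d,np.ones_like(d)],-1)
    R=Ro.from_euler("xyz",s["ee_rot"],degrees=True).as_matrix()
    return (P@M.T)[...,:3]@R.T+np.array(s["ee_pos"])
def look(tag,save=True):
    s=env.state();im,d=grab("wrist");C=wcloud(d,s);np.savez(f"{tag}.npz",im=im,d=d,C=C)
    cv2.imwrite(f"pics/{tag}.png",im[...,::-1]);return s,im,d,C
def rect(P):  # xy min area rect
    (c,sz,a)=cv2.minAreaRect(P[:,:2].astype(np.float32));return np.round(c,1).tolist(),np.round(sz,1).tolist(),round(a,1)
E
python3 - <<'E'
from h import *
s,im,d,C=look("w1"); print(s["ee_pos"],s["time_s"])
for k in("push_button","stop_button","contactor","transformer"):
    for r in optics.silhouettes("wrist",k)[:3]:
        m=r["mask"]&(d>0);P=C[m]
        P=P[P[:,2]>6]
        if len(P)<20: continue
        top=P[:,2].max()
        print(k,round(r["conf"],2),np.round(r["at"]),len(P),np.round(np.percentile(P,[1,50,99],axis=0)).tolist())
        for lo,hi in((6,30),(40,200)):
            Q=P[(P[:,2]>lo)&(P[:,2]<hi)]
            if len(Q)>10: print("   ",lo,hi,rect(Q))
        Q=P[P[:,2]>np.percentile(P[:,2],98)-6]; print("    top",rect(Q))
E
```

```text
[ 430.11674062 -235.13741373  360.72752335] 1.7
push_button 0.62 [329. 256.] 501 [[432.0, -420.0, 7.0], [452.0, -400.0, 30.0], [474.0, -388.0, 54.0]]
    6 30 ([453.3, -406.2], [31.3, 41.3], 76.4)
    40 200 ([453.0, -407.3], [26.7, 28.7], 14.1)
    top ([453.0, -407.3], [26.7, 28.7], 14.7)
push_button 0.54 [271. 165.] 1433 [[337.0, -268.0, 15.0], [361.0, -233.0, 93.0], [384.0, -208.0, 97.0]]
    6 30 ([373.9, -228.5], [30.9, 65.3], 28.0)
    40 200 ([355.2, -238.5], [58.8, 52.4], 78.2)
    top ([358.9, -239.6], [58.4, 43.6], 79.3)
stop_button 0.88 [330. 118.] 560 [[434.0, -192.0, 26.0], [453.0, -172.0, 66.0], [472.0, -154.0, 70.0]]
    6 30 ([453.3, -173.0], [30.4, 38.4], 78.2)
    40 200 ([454.4, -173.1], [37.6, 38.0], 0.2)
    top ([454.7, -172.9], [37.7, 37.6], 50.9)
stop_button 0.72 [206. 166.] 602 [[225.0, -257.0, 9.0], [248.0, -237.0, 65.0], [263.0, -220.0, 69.0]]
    6 30 ([245.7, -237.5], [29.8, 30.1], 41.0)
    40 200 ([241.7, -240.2], [35.9, 35.3], 6.7)
    top ([241.7, -240.2], [35.9, 35.3], 6.7)
contactor 0.76 [334. 193.] 1575 [[424.0, -311.0, 11.0], [459.0, -281.0, 64.0], [497.0, -263.0, 84.0]]
    6 30 ([458.0, -269.3], [78.4, 29.5], 14.7)
    40 200 ([461.0, -288.4], [44.2, 73.3], 81.0)
    top ([461.3, -288.9], [39.8, 37.0], 82.1)
transformer 0.84 [165. 200.] 1500 [[139.0, -327.0, 8.0], [176.0, -292.0, 87.0], [199.0, -265.0, 97.0]]
    6 30 ([183.1, -297.7], [32.6, 69.2], 1.1)
    40 200 ([166.7, -298.7], [44.3, 57.8], 36.6)
    top ([166.3, -298.4], [43.2, 57.6], 38.0)
transformer 0.65 [270. 164.] 1397 [[338.0, -267.0, 14.0], [362.0, -233.0, 93.0], [384.0, -208.0, 97.0]]
    6 30 ([374.3, -230.6], [31.7, 68.4], 26.3)
    40 200 ([355.7, -237.9], [58.0, 51.5], 79.8)
    top ([359.3, -238.8], [57.2, 43.3], 80.2)
```

View pics/w1.png

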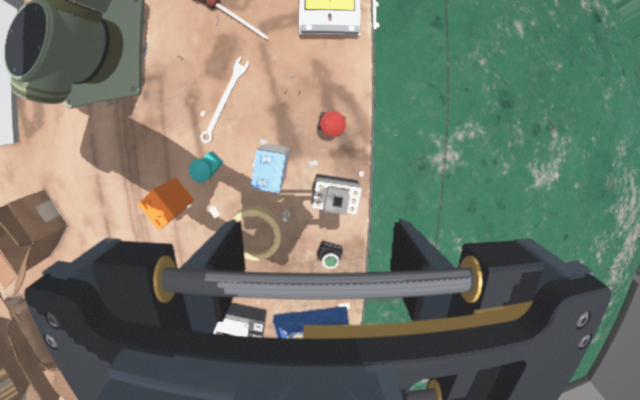

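Run:
```python
from h import *
z=np.load("side0.npz");C=z["C"].reshape(-1,3)
q=C[(C[:,2]>15)&(C[:,1]<-440)&(C[:,0]>300)&(C[:,0]<600)&(C[:,1]>-700)];print("S of push",q[:,1].max(),np.round(np.percentile(q,[1,99],axis=0)))
z=np.load("w1.npz");C=z["C"].reshape(-1,3)
a=np.radians(-10.7);R=np.array([[np.cos(a),np.sin(a)],[-np.sin(a),np.cos(a)]])
L=(C[:,:2]-[355,-239])@R.T
for lo in range(8,98,10):
    m=(abs(L[:,1])<25)&(abs(L[:,0])<40)&(C[:,2]>lo)&(C[:,2]<lo+10)
    if m.sum():print(lo,m.sum(),np.round([L[m,0].min(),np.median(L[m,0]),L[m,0].max(),L[m,1].min(),L[m,1].max()],1))
z=np.load("side0.npz");C=z["C"].reshape(-1,3);L=(C[:,:2]-[355,-239])@R.T
for lo in range(8,98,10):
    m=(abs(L[:,1])<40)&(abs(L[:,0])<40)&(C[:,2]>lo)&(C[:,2]<lo+10)
    if m.sum():print("side",lo,m.sum(),np.round([L[m,0].min(),np.median(L[m,0]),L[m,0].max(),L[m,1].min(),L[m,1].max()],1))
```

```text
S of push -538.971605910216 [[ 302. -660.   16.]
 [ 503. -542.   75.]]
8 12 [ 24.5  25.3  26.2 -21.3  20. ]
18 13 [ 24.2  24.8  25.9 -15.7  24.5]
28 14 [ 24.4  25.1  26.  -22.   19.7]
38 15 [-26.5  24.8  26.1 -24.4  23.8]
48 24 [-26.5  24.3  25.5 -21.5  19.2]
58 13 [ 23.7  24.9  25.5 -22.8  23.5]
68 11 [ 23.9  25.   25.5 -19.4  18.8]
78 77 [-10.5  -2.3  26.  -23.7  22.4]
88 917 [-18.1   5.   26.3 -24.9  25. ]
side 8 42 [-17.3   4.   26.4 -34.9   5.7]
side 18 37 [-17.8  -2.2  25.2 -35.1  -6.1]
side 28 49 [-24.8  -1.1  26.1 -34.1  28.5]
side 38 47 [-25.   -6.7  28.2 -34.3  24.2]
side 48 59 [-24.1  -7.7  26.4 -34.   23. ]
side 58 46 [-17.4  -2.2  25.  -36.1  20.6]
side 68 49 [-17.9  -2.6  24.7 -33.8  19.6]
side 78 50 [-18.2  -6.8  24.5 -34.1  22.9]
side 88 193 [-16.5   5.3  27.5 -33.3  26.7]
```

Call:
{"method": "send_rows", "body": {"targets": [[[0,0,-0.075,0.019,-0.143,-0.15,-1],[0,0,-0.076,0.019,-0.143,-0.15,-1],[0,0,0,0.019,-0.143,-0.15,-1],[0,0,0,0.019,-0.143,-0.15,-1],[0,0,0,0.019,-0.143,-0.15,-1],[0,0,0,0.019,-0.143,-0.15,-1],[0,0,0,0,0,0,-1],[0,0,0,0,0,0,-1]]], "grip_force": 20}}

```text
time_s: 2.75
ee_pos: [454.0, -402.5, 176.5]
ee_rot: [-179.8, -0.1, 76.4]
force: [-0.0, 0.5, 0.5]
gripper_width: 91.3
gripper_force: 0.0
```

Run:
```python
from h import *
s,im,d,C=look("w2"); print(s["ee_pos"],s["ee_rot"])
for r in optics.silhouettes("wrist","push_button")[:2]:
    m=r["mask"]&(d>0);P=C[m]
    print(round(r["conf"],2),np.round(r["at"]),len(P),np.round(np.percentile(P,[1,50,99],axis=0)).tolist())
    for lo,hi in((6,30),(18,30),(40,60)):
        Q=P[(P[:,2]>lo)&(P[:,2]<hi)]
        if len(Q)>10: print("   ",lo,hi,rect(Q))
```

```text
[ 454.00005847 -402.48978022  176.46258981] [-1.79841688e+02 -1.26153567e-01  7.64440090e+01]
0.75 [319. 192.] 1204 [[433.0, -423.0, 6.0], [454.0, -402.0, 48.0], [474.0, -388.0, 54.0]]
    6 30 ([453.2, -406.6], [30.7, 40.6], 71.9)
    18 30 ([453.1, -406.7], [30.5, 40.6], 71.9)
    40 60 ([453.5, -406.6], [27.3, 28.8], 44.3)
```

View pics/w2.png

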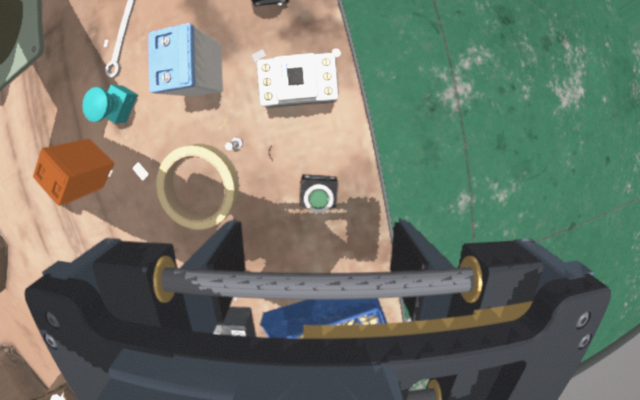

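Call:
{"method": "send_rows", "body": {"targets": [[[0,0,0,-0.004,-0.021,-0.17,-1],[0,0,0,0,0,-0.17,-1],[0,0,0,0,0,-0.17,-1],[0,0,0,0,0,-0.17,-1],[0,0,0,0,0,-0.17,-1],[0,0,0,0,0,0,-1],[0,0,0,0,0,0,1],[0,0,0,0,0,0,1],[0,0,0,0,0,0,1],[0,0,0,0,0,0,1],[0,0,0,0,0,0,1],[0,0,0,0,0,0,1]]]}}

```text
time_s: 4.05
ee_pos: [453.1, -407.9, 8.4]
ee_rot: [180.0, 0.0, 76.4]
force: [-0.3, -0.1, 0.5]
gripper_width: 46.2
gripper_force: 0.0
```

Call:
{"method": "send_rows", "body": {"targets": [[[0,0,0,0,0,0,1],[0,0,0,0,0,0,1],[0,0,0,0,0,0,1],[0,0,0,0,0,0.1,1],[0,0,0,0,0,0.2,1],[0,0,0,0,0,0.2,1],[0,0,0,0,0,0.2,1],[0,0,0,0,0,0.2,1],[0,0,0,0,0.1,0.2,1],[0,0,0,0,0.2,0.1,1],[0,0,0,0,0.2,0,1],[0,0,0,0,0.2,0,1]]]}}

```text
time_s: 5.25
ee_pos: [452.9, -266.6, 248.5]
ee_rot: [179.9, 0.0, 76.4]
force: [-0.3, 0.9, -0.9]
gripper_width: 40.6
gripper_force: 20.0
```

Call:
{"method": "send_rows", "body": {"targets": [[[0,0,0.05,0,0.2,0,1],[0,0,0.05,0,0.2,0,1],[0,0,0.05,0,0.2,0,1],[0,0,0,0,0.2,0,1],[0,0,0,0,0.2,0,1],[0,0,0,0,0.2,0,1],[0,0,0,0,0.2,0,1],[0,0,0,0,0.2,0,1],[0,0,0,0,0,0,1],[0,0,0,0,0,0,1]]]}}

```text
time_s: 6.25
ee_pos: [452.7, 52.6, 247.7]
ee_rot: [-180.0, 0.0, 90.0]
force: [0.3, -0.0, -0.4]
gripper_width: 41.0
gripper_force: 20.0
```

Run:
```python
from h import *
s,im,d,C=look("w3"); print(s["ee_pos"],s["ee_rot"],s["gripper_width"],s["gripper_force"])
# yellow marks
hsv=cv2.cvtColor(im,cv2.COLOR_RGB2HSV)
m=((hsv[...,0]>22)&(hsv[...,0]<34)&(hsv[...,1]>140)&(hsv[...,2]>120)).astype(np.uint8)
m=cv2.morphologyEx(m,cv2.MORPH_CLOSE,np.ones((7,7)))
n,l,st,ce=cv2.connectedComponentsWithStats(m)
for i in range(1,n):
    if st[i,4]>300:
        P=C[(l==i)&(d>0)]; print(np.round(ce[i]),st[i,4],np.round(np.median(P,axis=0),1),rect(P))
for r in optics.silhouettes("wrist","red_stop")[:2]:
    P=C[r["mask"]&(d>0)];print("red",round(r["conf"],2),np.round(r["at"]),np.round(np.median(P,axis=0)))
```

```text
[452.7294045   52.61724058 247.65449486] [-1.79965878e+02  4.11909625e-02  9.00438008e+01] 40.97640856209535 19.999347031116486
[314. 182.] 445 [452.   37.5  19.7] ([452.2, 50.1], [54.5, 77.6], 89.9)
```

View pics/w3.png

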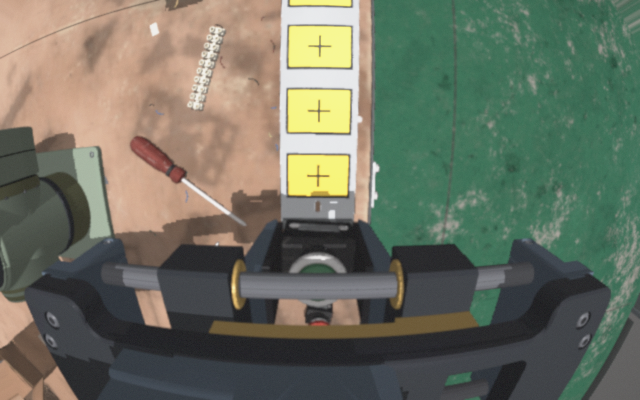

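Run:
```python
from h import *
z=np.load("w3.npz");im,d,C=z["im"],z["d"],z["C"]
print(im[55,305],im[120,300])
r,g,b=[im[...,i].astype(int) for i in range(3)]
m=((r-b>70)&(g-b>60)&(r>120)&(abs(r-g)<60)).astype(np.uint8);m=cv2.morphologyEx(m,cv2.MORPH_CLOSE,np.ones((5,5)))
n,l,st,ce=cv2.connectedComponentsWithStats(m)
for i in range(1,n):
    if st[i,4]>300:
        P=C[(l==i)&(d>0)]; print(np.round(ce[i]),st[i,4],np.round(np.median(P,axis=0),1),rect(P))
```

```text
[247 247 144] [247 246 132]
[321.   2.] 333 [458.6 281.4  19.6] ([456.1, 280.9], [8.7, 77.6], 89.9)
[319.  46.] 2557 [454.7 219.5  19.7] ([454.8, 219.8], [56.0, 79.0], 89.8)
[319. 110.] 2685 [454.6 135.6  19.7] ([454.5, 134.9], [55.8, 79.1], 89.4)
[318. 175.] 2478 [453.4  50.7  19.7] ([453.1, 49.6], [79.9, 55.7], 0.0)
```

Call:
{"method": "send_rows", "body": {"targets": [[[0,0,-0.006,0.014,0.18,0,1],[0,0,0,0,0.18,0,1],[0,0,0,0,0.18,0,1],[0,0,0,0,0.18,0,1],[0,0,0,0,0.18,0,1],[0,0,0,0,0.18,0,1],[0,0,0,0,0.176,0,1],[0,0,0,0,0,-0.2,1],[0,0,0,0,0,-0.2,1],[0,0,0,0,0,-0.2,1],[0,0,0,0,0,-0.2,1],[0,0,0,0,0,0,1]]]}}

```text
time_s: 7.55
ee_pos: [453.0, 299.7, 83.0]
ee_rot: [-179.4, 0.4, 89.2]
force: [-1.2, 0.2, -1.7]
gripper_width: 41.0
gripper_force: 20.0
```

Call:
{"method": "send_rows", "body": {"targets": [[[0,0,0,0,0,0,1],[0,0,0,0,0,0,1]]]}}

```text
time_s: 7.75
ee_pos: [457.8, 303.8, 90.3]
ee_rot: [179.8, -0.1, 89.3]
force: [-0.3, 0.2, -0.6]
gripper_width: 40.8
gripper_force: 20.0
```

Call:
{"method": "send_rows", "body": {"targets": [[[0,0,0,0,0,-0.08,1],[0,0,0,0,0,-0.08,1],[0,0,0,0,0,-0.08,1],[0,0,0,0,0,0,1],[0,0,0,0,0,0,1],[0,0,0,0,0,0,1]]]}}

```text
time_s: 8.35
ee_pos: [457.0, 304.1, 41.8]
ee_rot: [179.8, -0.1, 89.4]
force: [0.2, -0.6, -0.3]
gripper_width: 40.6
gripper_force: 20.0
```

Call:
{"method": "send_rows", "body": {"targets": [[[0,0,0,-0.006,0,-0.03,1],[0,0,0,0,0,-0.03,1],[0,0,0,0,0,-0.015,1],[0,0,0,0,0,0,1],[0,0,0,0,0,0,1]]]}}

```text
time_s: 8.85
ee_pos: [454.6, 303.5, 25.8]
ee_rot: [180.0, -0.0, 89.4]
force: [-1.0, -0.9, 8.2]
gripper_width: 40.2
gripper_force: 20.0
```

Call:
{"method": "send_rows", "body": {"targets": [[[0,0,0,0,0,0.004,-1],[0,0,0,0,0,0,-1],[0,0,0,0,0,0,-1],[0,0,0,0,0,0,-1],[0,0,0,0,0,0.15,-1],[0,0,0,0,0,0.2,-1],[0,0,0,0,0,0.2,-1],[0,0,0,0,-0.1,0.2,-1],[0,0,0,0,-0.2,0.15,-1],[0,0,0,0,-0.2,0.1,-1],[0,0,0,0,-0.2,0,-1],[0,0,0,0,-0.2,0,-1]]]}}

```text
time_s: 10.05
ee_pos: [454.7, 122.1, 226.6]
ee_rot: [179.9, -0.0, 89.4]
force: [0.1, -0.2, -0.3]
gripper_width: 91.2
gripper_force: 0.0
```

Call:
{"method": "send_rows", "body": {"targets": [[[0,0,0,0,0,0,-1],[0,0,0,0,0,0,-1],[0,0,0,0,0,0,-1]]]}}

```text
time_s: 10.35
ee_pos: [454.7, 124.2, 225.6]
ee_rot: [-180.0, -0.0, 89.4]
force: [0.6, 0.2, 0.0]
gripper_width: 91.7
gripper_force: 0.0
```

```bash
cat >> h.py <<'E'
def marks(im,d,C):
    r,g,b=[im[...,i].astype(int) for i in range(3)]
    m=((r-b>70)&(g-b>60)&(r>120)&(abs(r-g)<60)).astype(np.uint8);m=cv2.morphologyEx(m,cv2.MORPH_CLOSE,np.ones((5,5)))
    n,l,st,ce=cv2.connectedComponentsWithStats(m)
    for i in range(1,n):
        if st[i,4]>300:
            P=C[(l==i)&(d>0)]; print("mark",np.round(ce[i]),st[i,4],rect(P[P[:,2]<28]))
def dev(name,d,C,bands,top=2):
    for r in optics.silhouettes("wrist",name)[:top]:
        m=r["mask"]&(d>0);P=C[m];print(name,round(r["conf"],2),np.round(r["at"]),len(P),np.round(np.percentile(P,[1,50,99],axis=0)).tolist())
        for lo,hi in bands:
            Q=P[(P[:,2]>lo)&(P[:,2]<hi)]
            if len(Q)>10: print("   ",lo,hi,rect(Q))
E
python3 - <<'E'
from h import *
s,im,d,C=look("w4"); print(s["ee_pos"],s["ee_rot"])
marks(im,d,C); dev("push_button",d,C,((30,50),(60,80)))
E
```

```text
[454.6957864  124.15351157 225.61878279] [-1.79995764e+02 -2.64926873e-02  8.94003320e+01]
mark [318.  35.] 1718 ([456.2, 305.2], [56.2, 79.8], 89.0)
mark [317. 100.] 3020 ([455.1, 220.2], [55.5, 79.7], 89.1)
mark [317. 168.] 2824 ([453.9, 134.7], [55.1, 79.8], 89.1)
mark [317. 232.] 2257 ([452.9, 49.8], [55.4, 78.0], 89.1)
push_button 0.9 [313.  30.] 1097 [[435.0, 288.0, 21.0], [454.0, 297.0, 65.0], [474.0, 317.0, 73.0]]
    30 50 ([454.5, 301.8], [30.7, 39.4], 89.0)
    60 80 ([454.4, 303.1], [28.3, 29.1], 41.4)
push_button 0.24 [313. 139.] 20765 [[405.0, -6.0, 16.0], [454.0, 172.0, 19.0], [504.0, 346.0, 22.0]]
    30 50 ([454.3, 302.5], [30.9, 40.3], 86.2)
    60 80 ([453.5, 315.8], [20.2, 4.2], 6.1)
```

View pics/w4.png

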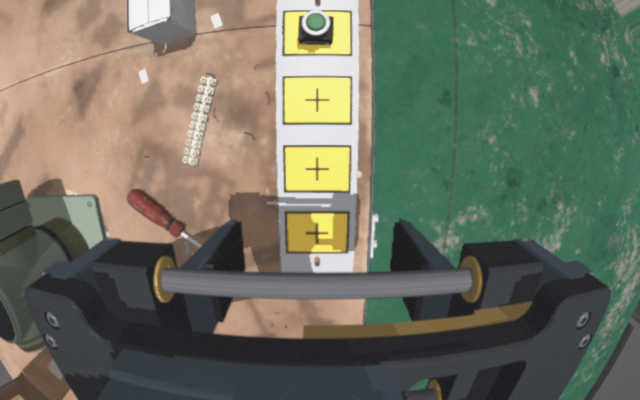

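Call:
{"method": "send_rows", "body": {"targets": [[[0,0,-0.062,-0.004,-0.185,0,-1],[0,0,-0.062,0,-0.185,0,-1],[0,0,0,0,-0.185,0,-1],[0,0,0,0,-0.185,0,-1],[0,0,0,0,-0.185,0,-1],[0,0,0,0,-0.185,0,-1],[0,0,0,0,-0.185,-0.1,-1],[0,0,0,0,-0.185,-0.1,-1],[0,0,0,0,0,-0.1,-1],[0,0,0,0,0,0,-1],[0,0,0,0,0,0,-1],[0,0,0,0,0,0,-1]]]}}

```text
time_s: 11.65
ee_pos: [454.8, -171.9, 166.8]
ee_rot: [179.9, 0.0, 78.3]
force: [1.2, 0.1, 1.0]
gripper_width: 90.7
gripper_force: 0.0
```

Run:
```python
from h import *
s,im,d,C=look("w5"); print(s["ee_pos"],s["ee_rot"])
dev("stop_button",d,C,((8,30),(20,30),(50,80)))
```

```text
[ 454.82645386 -171.89225396  166.82175415] [1.79885154e+02 1.12976111e-02 7.83140994e+01]
stop_button 0.72 [316. 189.] 1733 [[436.0, -189.0, 4.0], [455.0, -167.0, 66.0], [475.0, -154.0, 69.0]]
    8 30 ([455.9, -165.0], [15.7, 39.5], 77.8)
    20 30 ([455.9, -165.1], [15.6, 39.5], 78.0)
    50 80 ([454.4, -172.0], [37.0, 37.2], 76.9)
stop_button 0.52 [180. 264.] 37 [[257.0, -237.0, 3.0], [261.0, -233.0, 8.0], [264.0, -230.0, 15.0]]
    8 30 ([261.6, -233.9], [2.0, 7.5], 34.5)
```

Call:
{"method": "send_rows", "body": {"targets": [[[0,0,0,0,-0.002,-0.16,-1],[0,0,0,0,0,-0.16,-1],[0,0,0,0,0,-0.16,-1],[0,0,0,0,0,-0.16,-1],[0,0,0,0,0,-0.16,-1],[0,0,0,0,0,0,-1],[0,0,0,0,0,0,1],[0,0,0,0,0,0,1],[0,0,0,0,0,0,1],[0,0,0,0,0,0,1],[0,0,0,0,0,0,1],[0,0,0,0,0,0,1]]]}}

```text
time_s: 12.95
ee_pos: [454.0, -173.1, 6.2]
ee_rot: [180.0, 0.0, 78.2]
force: [-0.0, 0.6, 0.5]
gripper_width: 46.2
gripper_force: 0.0
```

Call:
{"method": "send_rows", "body": {"targets": [[[0,0,0,0,0,0,1],[0,0,0,0,0,0,1],[0,0,0,0,0,0,1]]]}}

```text
time_s: 13.25
ee_pos: [453.9, -173.1, 6.0]
ee_rot: [180.0, 0.0, 78.2]
force: [-0.6, 0.3, 4.1]
gripper_width: 40.0
gripper_force: 20.0
```

Call:
{"method": "send_rows", "body": {"targets": [[[0,0,0,0,0,0.1,1],[0,0,0,0,0,0.2,1],[0,0,0,0,0,0.2,1],[0,0,0,0,0.12,0.1,1],[0,0,0.061,0.006,0.2,0,1],[0,0,0.061,0,0.2,0,1],[0,0,0,0,0.2,0,1],[0,0,0,0,0.2,0,1],[0,0,0,0,0.2,0,1],[0,0,0,0,0.2,0,1],[0,0,0,0,0.2,0,1],[0,0,0,0,0.2,0,1]]]}}

```text
time_s: 14.45
ee_pos: [454.5, 172.6, 125.5]
ee_rot: [-180.0, 0.0, 89.2]
force: [0.7, 0.1, -1.4]
gripper_width: 40.1
gripper_force: 20.0
```

Call:
{"method": "send_rows", "body": {"targets": [[[0,0,0,0,0.15,0,1],[0,0,0,0,0.098,0,1],[0,0,0,0,0,-0.1,1],[0,0,0,0,0,-0.1,1],[0,0,0,0,0,-0.08,1],[0,0,0,0,0,0,1],[0,0,0,0,0,0,1],[0,0,0,0,0,0,1]]]}}

```text
time_s: 15.25
ee_pos: [455.7, 220.8, 70.6]
ee_rot: [179.9, -0.0, 89.2]
force: [-0.5, 0.9, -0.7]
gripper_width: 39.8
gripper_force: 20.0
```

Call:
{"method": "send_rows", "body": {"targets": [[[0,0,0,-0.002,0,-0.09,1],[0,0,0,0,0,-0.08,1],[0,0,0,0,0,-0.05,1],[0,0,0,0,0,0,1],[0,0,0,0,0,0,1],[0,0,0,0,0,0,1]]]}}

```text
time_s: 15.85
ee_pos: [455.3, 220.9, 26.6]
ee_rot: [179.9, -0.0, 89.2]
force: [0.1, -0.5, 0.3]
gripper_width: 39.4
gripper_force: 20.0
```

Lower 2.5 mm, release, rise, and back to the contactor with a quarter turn later.

Call:
{"method": "send_rows", "body": {"targets": [[[0,0,0,0,0,-0.012,1],[0,0,0,0,0,0,1],[0,0,0,0,0,0,1],[0,0,0,0,0,0,-1],[0,0,0,0,0,0,-1],[0,0,0,0,0,0,-1],[0,0,0,0,0,0,-1],[0,0,0,0,0,0.15,-1],[0,0,0,0,0,0.2,-1],[0,0,0,0,0,0.2,-1],[0,0,0,0,0,0.2,-1],[0,0,0,0,-0.2,0.2,-1]]]}}

```text
time_s: 17.05
ee_pos: [455.3, 187.4, 210.8]
ee_rot: [179.9, -0.1, 89.4]
force: [1.5, -0.1, -0.4]
gripper_width: 91.1
gripper_force: 0.0
```

Call:
{"method": "send_rows", "body": {"targets": [[[0,0,0,0,-0.2,0,-1],[0,0,0,0,-0.2,0,-1],[0,0,0,0,-0.2,0,-1],[0,0,0,0,0,0,-1],[0,0,0,0,0,0,-1],[0,0,0,0,0,0,-1],[0,0,0,0,0,0,-1]]]}}

```text
time_s: 17.75
ee_pos: [454.6, 66.3, 208.6]
ee_rot: [-180.0, -0.0, 89.3]
force: [1.6, -0.7, -0.5]
gripper_width: 90.8
gripper_force: 0.0
```

Run:
```python
from h import *
s,im,d,C=look("w6"); print(s["ee_pos"],s["ee_rot"])
marks(im,d,C); dev("push_button",d,C,((30,50),(60,80)),1); dev("stop_button",d,C,((25,45),(68,90)),1)
```

```text
[454.6283031   66.31219828 208.61594075] [-1.79991693e+02 -1.48255561e-02  8.92861782e+01]
mark [316.   2.] 371 ([455.8, 280.5], [8.0, 79.6], 89.0)
mark [316.  55.] 1914 ([455.0, 220.2], [56.1, 78.6], 89.3)
mark [316. 122.] 3281 ([453.8, 134.7], [55.4, 79.5], 89.2)
mark [316. 192.] 2893 ([452.8, 49.6], [56.1, 79.5], 89.2)
stop_button 0.62 [316.  36.] 1501 [[437.0, 203.0, 24.0], [456.0, 217.0, 84.0], [474.0, 239.0, 88.0]]
    25 45 ([456.0, 207.0], [38.7, 4.8], 2.8)
    68 90 ([455.7, 221.1], [38.2, 37.1], 89.6)
```

Call:
{"method": "send_rows", "body": {"targets": [[[0,0,-0.091,0.003,-0.148,0,-1],[0,0,-0.091,0.003,-0.148,0,-1],[0,0,-0.091,0.003,-0.148,0,-1],[0,0,-0.091,0.003,-0.148,0,-1],[0,0,-0.091,0.003,-0.148,0,-1],[0,0,-0.091,0.003,-0.148,0,-1],[0,0,-0.091,0.003,-0.148,0,-1],[0,0,-0.091,0.003,-0.148,0,-1],[0,0,-0.091,0.003,-0.148,0,-1],[0,0,-0.091,0.003,-0.148,0,-1],[0,0,-0.091,0.003,-0.148,0,-1],[0,0,-0.091,0,-0.147,0,-1]]]}}

```text
time_s: 19.1
ee_pos: [461.5, -290.6, 208.6]
ee_rot: [-180.0, -0.0, -9.4]
force: [-0.2, -0.1, -0.3]
gripper_width: 91.3
gripper_force: 0.0
```

Call:
{"method": "send_rows", "body": {"targets": [[[0,0,0,0,0,0,-1],[0,0,0,0,0,0,-1],[0,0,0,0,0,0,-1]]]}}

```text
time_s: 19.4
ee_pos: [461.2, -288.7, 208.6]
ee_rot: [-180.0, 0.0, -9.0]
force: [0.7, -0.4, 0.2]
gripper_width: 91.2
gripper_force: 0.0
```

Run:
```python
from h import *
s,im,d,C=look("w7"); print(s["ee_pos"],s["ee_rot"],s["qpos"])
dev("contactor",d,C,((40,66),(70,90)),1);dev("transformer",d,C,((40,85),(85,100)),2)
```

```text
[ 461.2380535  -288.66296352  208.56316119] [-1.79963491e+02  3.43221396e-02 -8.97896717e+00] [-3.32629971e+01  1.57604214e+01  9.41385650e+01  2.03736990e-02
  7.01473145e+01  6.57090543e+01]
contactor 0.62 [317. 181.] 2948 [[427.0, -313.0, 12.0], [470.0, -290.0, 66.0], [500.0, -267.0, 83.0]]
    40 66 ([462.3, -289.1], [44.1, 72.6], 82.1)
    70 90 ([462.1, -289.4], [39.7, 36.1], 80.5)
```

View pics/w7.png

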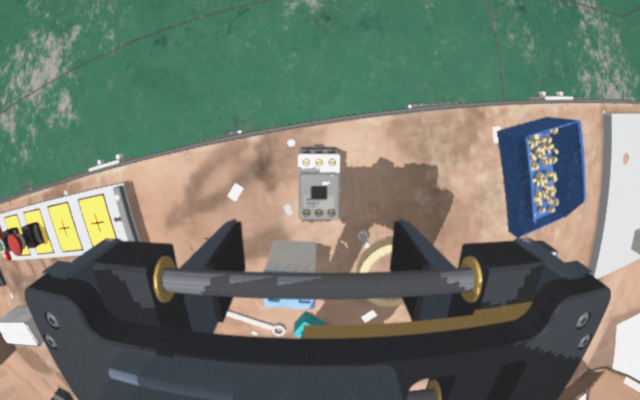

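Call:
{"method": "send_rows", "body": {"targets": [[[0,0,0,0,0,-0.155,-1],[0,0,0,0,0,-0.155,-1],[0,0,0,0,0,-0.155,-1],[0,0,0,0,0,-0.155,-1],[0,0,0,0,0,-0.155,-1],[0,0,0,0,0,-0.155,-1],[0,0,0,0,0,0,-1],[0,0,0,0,0,0,1],[0,0,0,0,0,0,1],[0,0,0,0,0,0,1],[0,0,0,0,0,0,1],[0,0,0,0,0,0,1]]], "grip_force": 30}}

```text
time_s: 20.75
ee_pos: [461.6, -290.0, 23.6]
ee_rot: [180.0, -0.1, -9.1]
force: [0.8, -0.1, -1.3]
gripper_width: 54.3
gripper_force: 0.0
```

Call:
{"method": "send_rows", "body": {"targets": [[[0,0,0,0,0,0,1],[0,0,0,0,0,0,1],[0,0,0,0,0,0,1]]]}}

```text
time_s: 21.05
ee_pos: [461.3, -289.9, 23.1]
ee_rot: [180.0, -0.0, -9.1]
force: [-0.7, -0.9, 3.8]
gripper_width: 45.2
gripper_force: 30.0
```

Call:
{"method": "send_rows", "body": {"targets": [[[0,0,0,0,0,0.1,1],[0,0,0,0,0,0.2,1],[0,0,0,0,0,0.2,1],[0,0,0.046,0,0.12,0,1],[0,0,0.046,-0.01,0.2,0,1],[0,0,0,-0.01,0.2,0,1],[0,0,0,-0.01,0.2,0,1],[0,0,0,-0.01,0.2,0,1],[0,0,0,0,0.2,0,1],[0,0,0,0,0.2,0,1],[0,0,0,0,0.2,0,1],[0,0,0,0,0.2,0,1]]]}}

```text
time_s: 22.25
ee_pos: [452.1, 55.8, 121.9]
ee_rot: [180.0, 0.1, -0.8]
force: [0.6, -0.6, -4.0]
gripper_width: 44.9
gripper_force: 30.0
```

Call:
{"method": "send_rows", "body": {"targets": [[[0,0,0,0,0.2,0,1],[0,0,0,0,0.15,0,1],[0,0,0,0,0.05,0,1],[0,0,0,0,0,-0.1,1],[0,0,0,0,0,-0.1,1],[0,0,0,0,0,-0.06,1],[0,0,0,0,0,0,1],[0,0,0,0,0,0,1],[0,0,0,0,0,0,1]]]}}

```text
time_s: 23.15
ee_pos: [453.8, 134.1, 71.3]
ee_rot: [-180.0, -0.1, -0.8]
force: [-0.6, -0.1, -2.7]
gripper_width: 45.0
gripper_force: 30.0
```

Call:
{"method": "send_rows", "body": {"targets": [[[0,0,0,-0.001,0.002,-0.08,1],[0,0,0,0,0,-0.05,1],[0,0,0,0,0,-0.014,1],[0,0,0,0,0,0,1],[0,0,0,0,0,0,1],[0,0,0,0,0,0,1]]]}}

```text
time_s: 23.75
ee_pos: [453.5, 134.7, 42.3]
ee_rot: [-180.0, -0.1, -0.8]
force: [-0.6, 0.6, -3.5]
gripper_width: 44.6
gripper_force: 30.0
```

Call:
{"method": "send_rows", "body": {"targets": [[[0,0,0,0,0,-0.006,1],[0,0,0,0,0,0,1],[0,0,0,0,0,0,-0.4],[0,0,0,0,0,0,-0.4],[0,0,0,0,0,0,-0.4],[0,0,0,0,0,0,-0.4],[0,0,0,0,0,0.1,-0.4],[0,0,0,0,0,0.2,-0.4],[0,0,0,0,0,0.2,-0.4],[0,0,0,0,0,0.2,-1],[0,0,0.09,0,0,0.1,-1],[0,0,0.09,0,-0.1,0,-1]]]}}

```text
time_s: 24.95
ee_pos: [455.3, 116.2, 204.3]
ee_rot: [-180.0, -0.5, 15.8]
force: [0.1, -1.0, 0.2]
gripper_width: 84.7
gripper_force: 0.0
```

Call:
{"method": "send_rows", "body": {"targets": [[[0,0,0.09,0,-0.1,0,-1],[0,0,0.09,0,-0.1,0,-1],[0,0,0.09,0,-0.1,0,-1],[0,0,0.09,0,-0.1,0,-1],[0,0,0.09,0,-0.1,0,-1],[0,0,0.09,0,-0.1,0,-1],[0,0,0.09,0,-0.1,0,-1],[0,0,0.09,0,0,0,-1],[0,0,0.09,0,0,0,-1],[0,0,0,0,0,0,-1],[0,0,0,0,0,0,-1],[0,0,0,0,0,0,-1]]]}}

```text
time_s: 26.15
ee_pos: [453.0, -25.2, 200.7]
ee_rot: [180.0, -0.0, 88.2]
force: [0.7, 0.1, -0.5]
gripper_width: 91.2
gripper_force: 0.0
```

Run:
```python
from h import *
s,im,d,C=look("w8"); print(s["ee_pos"],s["ee_rot"],s["gripper_width"])
marks(im,d,C); dev("contactor",d,C,((50,84),(88,110)),1);dev("stop_button",d,C,((68,90),),1); dev("push_button",d,C,((60,80),),1)
```

```text
[452.98789987 -25.20236829 200.70666994] [ 1.79996620e+02 -2.12256099e-03  8.81957632e+01] 91.21146359117115
mark [315.  64.] 340 ([454.3, 110.5], [77.9, 9.6], 2.4)
mark [315. 117.] 3428 ([452.8, 50.1], [55.7, 79.5], 89.2)
contactor 0.67 [313.  30.] 4247 [[417.0, 112.0, 19.0], [454.0, 128.0, 82.0], [489.0, 172.0, 102.0]]
    50 84 ([453.4, 135.0], [45.0, 72.3], 89.1)
    88 110 ([453.3, 135.3], [39.8, 35.3], 88.2)
```

View pics/w8.png

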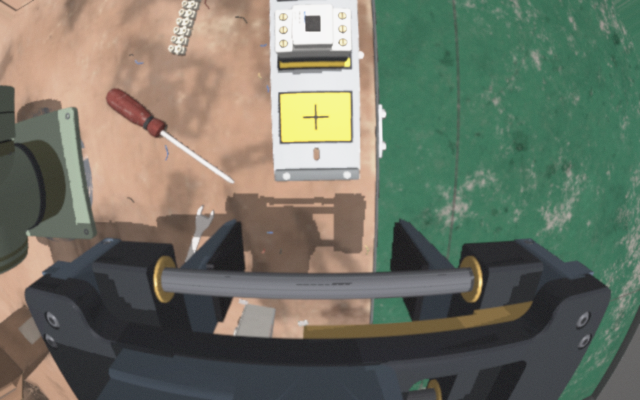

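Call:
{"method": "send_rows", "body": {"targets": [[[0,0,-0.048,-0.067,-0.153,0,-1],[0,0,-0.049,-0.067,-0.153,0,-1],[0,0,0,-0.067,-0.153,0,-1],[0,0,0,-0.067,-0.153,0,-1],[0,0,0,-0.067,-0.153,0,-1],[0,0,0,-0.067,-0.153,0,-1],[0,0,0,-0.067,-0.153,0,-1],[0,0,0,0,0,0,-1],[0,0,0,0,0,0,-1],[0,0,0,0,0,0,-1]]]}}

```text
time_s: 27.35
ee_pos: [359.5, -238.8, 200.7]
ee_rot: [180.0, -0.0, 79.6]
force: [0.0, 0.8, 0.5]
gripper_width: 90.9
gripper_force: 0.0
```

Run:
```python
from h import *
s,im,d,C=look("w9"); print(s["ee_pos"],s["ee_rot"])
dev("transformer",d,C,((20,62),(60,85),(88,100)),2)
```

```text
[ 359.45297348 -238.82158396  200.67235145] [ 1.79998810e+02 -3.26642800e-02  7.95839614e+01]
transformer 0.83 [315. 190.] 3407 [[330.0, -268.0, 12.0], [358.0, -233.0, 94.0], [383.0, -208.0, 97.0]]
    20 62 ([350.8, -218.2], [62.5, 27.9], 27.0)
    60 85 ([346.2, -225.6], [70.3, 35.4], 40.8)
    88 100 ([359.0, -239.7], [57.8, 42.3], 78.8)
transformer 0.71 [181. 240.] 859 [[165.0, -296.0, 4.0], [179.0, -282.0, 37.0], [190.0, -263.0, 79.0]]
    20 62 ([177.0, -279.3], [3.8, 41.8], 36.4)
    60 85 ([178.0, -279.6], [3.1, 36.2], 34.0)
```

View pics/w9.png

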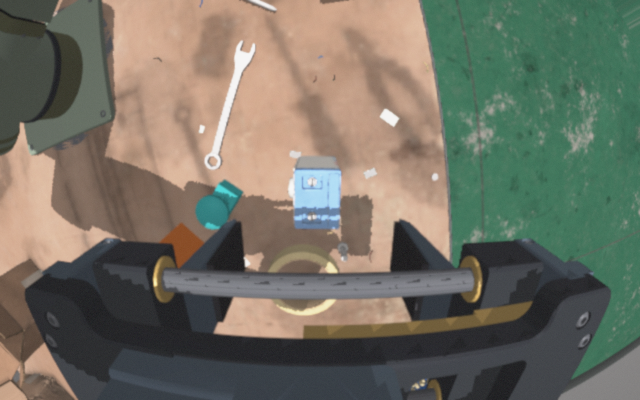

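Call:
{"method": "send_rows", "body": {"targets": [[[0,0,0,0,-0.006,-0.136,-1],[0,0,0,0,0,-0.136,-1],[0,0,0,0,0,-0.136,-1],[0,0,0,0,0,-0.136,-1],[0,0,0,0,0,-0.136,-1],[0,0,0,0,0,0,-1],[0,0,0,0,0,0,1],[0,0,0,0,0,0,1],[0,0,0,0,0,0,1],[0,0,0,0,0,0,1],[0,0,0,0,0,0,1],[0,0,0,0,0,0,1]]], "grip_force": 35}}

```text
time_s: 28.65
ee_pos: [359.3, -240.9, 65.0]
ee_rot: [180.0, 0.0, 79.6]
force: [0.1, -0.1, -0.8]
gripper_width: 46.1
gripper_force: 0.0
```

Call:
{"method": "send_rows", "body": {"targets": [[[0,0,0,0,0,0,1],[0,0,0,0,0,0,1],[0,0,0,0,0,0,1]]]}}

```text
time_s: 28.95
ee_pos: [359.3, -240.9, 65.0]
ee_rot: [180.0, 0.0, 79.6]
force: [-0.7, 1.0, 4.6]
gripper_width: 43.5
gripper_force: 34.9
```

Call:
{"method": "send_rows", "body": {"targets": [[[0,0,0,0,0,0.1,1],[0,0,0,0,0,0.2,1],[0,0,0,0,0,0.2,1],[0,0,0.053,0.061,0.18,0,1],[0,0,0.054,0.061,0.18,0,1],[0,0,0,0.061,0.18,0,1],[0,0,0,0.061,0.18,0,1],[0,0,0,0.061,0.18,0,1],[0,0,0,0.061,0.18,0,1],[0,0,0,0.061,0.18,0,1],[0,0,0,0.061,0.15,0,1],[0,0,0,0,0.04,0,1]]]}}

```text
time_s: 30.15
ee_pos: [457.8, 51.9, 164.0]
ee_rot: [-180.0, -0.1, 89.4]
force: [-0.5, -1.2, -2.1]
gripper_width: 44.1
gripper_force: 35.0
```

Call:
{"method": "send_rows", "body": {"targets": [[[0,0,0,0,0,-0.1,1],[0,0,0,0,0,-0.1,1],[0,0,0,0,0,-0.1,1],[0,0,0,0,0,0,1],[0,0,0,0,0,0,1],[0,0,0,0,0,0,1]]]}}

```text
time_s: 30.75
ee_pos: [457.5, 49.0, 105.6]
ee_rot: [179.9, -0.0, 89.2]
force: [0.0, -0.2, -0.8]
gripper_width: 43.8
gripper_force: 35.0
```

Call:
{"method": "send_rows", "body": {"targets": [[[0,0,0,0,0.003,-0.06,1],[0,0,0,0,0,-0.04,1],[0,0,0,0,0,-0.007,1],[0,0,0,0,0,0,1],[0,0,0,0,0,0,1],[0,0,0,0,0,0,1]]]}}

```text
time_s: 31.35
ee_pos: [457.1, 49.9, 83.6]
ee_rot: [179.9, -0.0, 89.2]
force: [0.6, -0.6, -1.9]
gripper_width: 43.4
gripper_force: 35.0
```

Nearly seated; lower 0.6 mm, release, rise, and back off to look.

Call:
{"method": "send_rows", "body": {"targets": [[[0,0,0,0,0,-0.004,1],[0,0,0,0,0,0,1],[0,0,0,0,0,0,-1],[0,0,0,0,0,0,-1],[0,0,0,0,0,0,-1],[0,0,0,0,0,0,-1],[0,0,0,0,0,0.1,-1],[0,0,0,0,0,0.2,-1],[0,0,0,0,0,0.2,-1],[0,0,0,0,0,0.2,-1],[0,0,0,0,0,0.2,-1],[0,0,0,0,-0.1,0.2,-1]]]}}

```text
time_s: 32.55
ee_pos: [456.6, 30.9, 304.2]
ee_rot: [180.0, -0.1, 89.3]
force: [1.3, -0.5, -1.1]
gripper_width: 91.0
gripper_force: 0.0
```

Call:
{"method": "send_rows", "body": {"targets": [[[0,0,0,0,-0.1,0.2,-1],[0,0,0,0,-0.1,0.2,-1],[0,0,0,0,-0.1,0.1,-1],[0,0,0,0,0,0,-1],[0,0,0,0,0,0,-1],[0,0,0,0,0,0,-1]]]}}

```text
time_s: 33.15
ee_pos: [456.2, -29.5, 400.8]
ee_rot: [-179.8, -0.0, 89.2]
force: [-0.2, -0.1, 0.2]
gripper_width: 91.3
gripper_force: 0.0
```

Run:
```python
from h import *
s,im,d,C=look("w10"); print(s["ee_pos"],s["ee_rot"])
marks(im,d,C); dev("transformer",d,C,((40,90),(108,120)),1);dev("contactor",d,C,((88,110),),1);dev("stop_button",d,C,((68,90),),1); dev("push_button",d,C,((30,50),(60,80),),1)
```

```text
[456.23002998 -29.4628798  400.83093509] [-1.79816502e+02 -4.11451307e-02  8.92250420e+01]
mark [316.  23.] 849 ([455.4, 220.1], [56.1, 80.0], 89.1)
transformer 0.78 [314. 110.] 1199 [[428.0, 22.0, 65.0], [455.0, 50.0, 112.0], [478.0, 77.0, 116.0]]
    40 90 ([428.5, 49.0], [23.2, 3.5], 89.3)
    108 120 ([456.7, 49.3], [55.5, 42.7], 88.8)
stop_button 0.57 [312.  11.] 638 [[436.0, 202.0, 18.0], [456.0, 215.0, 83.0], [476.0, 257.0, 88.0]]
    68 90 ([455.8, 219.2], [36.3, 36.5], 87.4)
```

View pics/w10.png

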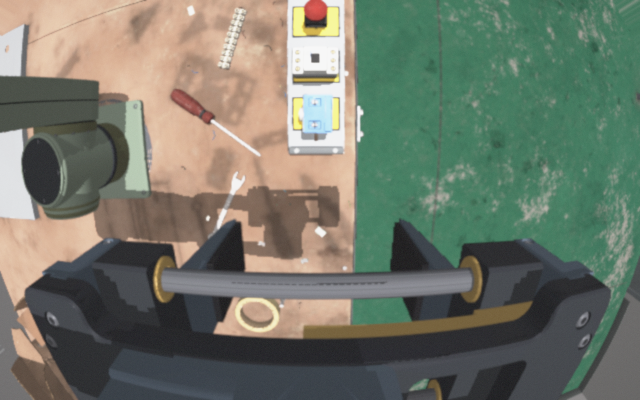

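Call:
{"method": "send_rows", "body": {"targets": [[[0,0,0,0,0.2,0,-1],[0,0,0,0,0.2,0,-1],[0,0,0,0,0.2,0,-1],[0,0,0,0,0.2,-0.1,-1],[0,0,0,0,0.2,-0.2,-1],[0,0,0,0,0.1,-0.2,-1],[0,0,0,0,0.1,-0.2,-1],[0,0,0,-0.008,0.1,-0.15,-1],[0,0,0,0,0,0,-1],[0,0,0,0,0,0,-1],[0,0,0,0,0,0,-1],[0,0,0,0,0,0,-1]]]}}

```text
time_s: 34.6
ee_pos: [456.2, 224.9, 239.0]
ee_rot: [179.8, -0.1, 89.1]
force: [-0.8, 0.3, -0.1]
gripper_width: 91.5
gripper_force: 0.0
```

Run:
```python
from h import *
s,im,d,C=look("w11"); print(s["ee_pos"],s["ee_rot"])
marks(im,d,C);dev("stop_button",d,C,((25,45),(68,90)),1); dev("push_button",d,C,((25,45),(38,48),(60,80),),1)
```

```text
[456.22583943 224.86752401 239.02762985] [ 1.79803793e+02 -7.86289228e-02  8.91304541e+01]
mark [316. 112.] 1945 ([456.0, 305.2], [54.9, 79.4], 89.1)
mark [316. 174.] 1458 ([454.8, 220.9], [53.5, 79.4], 88.8)
stop_button 0.86 [313. 179.] 1277 [[436.0, 204.0, 21.0], [455.0, 227.0, 84.0], [476.0, 241.0, 87.0]]
    25 45 ([455.0, 230.4], [40.8, 15.3], 2.6)
    68 90 ([455.2, 221.9], [38.9, 37.4], 88.5)
push_button 0.7 [313. 114.] 898 [[434.0, 289.0, 20.0], [454.0, 304.0, 68.0], [474.0, 321.0, 73.0]]
    38 48 ([454.1, 303.9], [29.6, 39.8], 89.0)
    60 80 ([454.3, 303.8], [27.8, 28.6], 88.7)
```

View pics/w11.png

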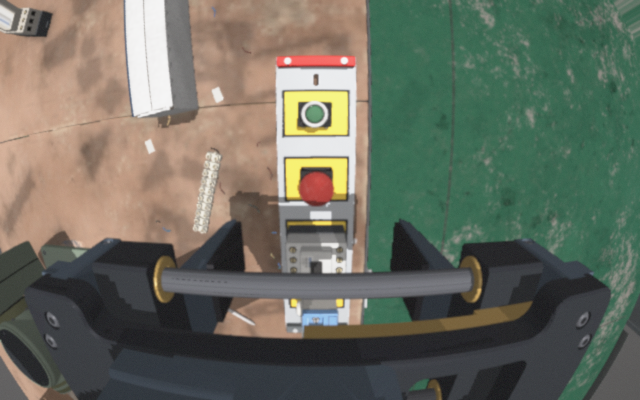

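```bash
python3 -c "
from h import *
print(env.job_done())"
```

```text
the job is handed in; nothing more can be done
None
```

The job is handed in: the push button, stop button, contactor and transformer stand upright and square on mark_0 to mark_3, counting from the red end stop. By the wrist camera the first (push button) is about 2 mm off centre and the others about 1 mm.

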